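# Blank off the test port of a calibration manifold

## Robot

A 7-joint arm with a two-finger parallel gripper is mounted at the origin on the work surface. World frame = base frame: x ahead of the robot, y to its left, z up, the work surface at z = 0. Lengths are in mm, angles in rad, forces in N, time in s.
With the tool pointing down it reaches from about 400 to 850 mm from the base axis. Payload 4.4 kg.
Tool frame: the origin (TCP) lies midway between the tips of the shut fingers; the grasp point (between the pads) lies grip_point_offset behind it (grip_point_offset is the distance from the TCP to the grasp point, in mm); z points along the fingers, y is the line along which they close (so a half turn about z gives the same grasp; the last joint's range is limited). The gripper opens to 94 mm and grips with 3 to 60 N. Pads are 16 mm wide; open, the fingers measure 119 mm over their backs; the gripper's body (75 mm by 177 mm) begins 78 mm behind the grasp point.
Start: joints at [-1.27, 0.628, 0.038, 1.517, -0.027, 0.996, -0.02], TCP at [233.086, 606.786, 205.478] pointing down, gripper open.
Joint ranges: [-3.06, 3.06], [-0.37, 2.12], [-1.25, 1.32], [0.18, 2.47], [-1.1, 4.24], [0.23, 1.98], [-2.94, 2.94]. Speed limits (rad/s): [2.57, 2.57, 3.14, 3.14, 3.14, 3.14, 3.14].

## Interface

Orientations are given as a unit quaternion [x, y, z, w].
In Python, from cell import * gives the robot as it stands.
- The arm moves only by the tool jog_arm, never from a script. Its argument "motion" is a list of rows, each an object of numbers: "tx", "ty", "tz": the shift along the tool's x, y, z in cm; "turn": the turn about the tool's z in rad. A call has 1 to 10 rows; each row is the pose to reach, as a shift and turn from the pose commanded when the call began, along the tool's axes at that moment; what a row does not reach only later rows make up. A row lasts 1/10 s, in which the tool goes at most 50 mm and 8.59 degrees, less where a joint would pass 70% of its speed; a pose out of reach is approached as far as the arm can. A call with a gripper value outside its range is refused whole. "fingers" is the finger opening in cm, from 0 to 9.4, set as the call begins (left out, the last holds). The fingers move at their own pace and stop on an object; "force" is the grip in N (left out, the last holds). Time passes only in rows, so rows that repeat a pose let the fingers close. It gives the time, the measured TCP pose, the force, the opening and the grip force at its end, in the units of the state.
- state(): the state, without advancing time (a new reading comes with each control period).
- read_camera(name): name is "scene" or "top" or "wrist"; returns the picture (384x512x3 uint8, red, green, blue); there is no depth.
- camera_info(name): a dict with "intrinsics" (3x3 intrinsics, pixels), "R" (3x3) and "t" (3): a world point X has camera coordinates R X + t. Camera axes: x right, y down, z forward; pixel columns grow to the right and rows downward; lengths in mm; the calibration is good to about 2 mm. A picture is of the moment at which its call begins: read the wrist's pose just before it. camera_info takes no time and is no camera call; for the wrist camera it gives the pose at the moment of the call.
- job_done(): hands the job in; it is judged then, once.
Trained networks look in the newest picture that a camera, given by its name, has taken for a name from the list of things; names that differ only in an ending like _2 or _b are one class to them, and where a whole thing is asked for, a point or a joint stands for the part that bears it (a point fixed in the world has none). Each returns a list of dicts, best first, with "p" (0 to 1); they miss things now and then, are a little off and sometimes report something else, mostly with a low value. They report only what shows in the picture. A call takes as long as a camera call. They do not tell look-alikes from the thing itself.
- find_in(camera, thing): "position" ([x, y, z] in mm, in world coordinates, good to about 4 mm: the middle of the surface that is visible of it).
The state is a dict: "clock": time; "qpos": joint angles; "qd": joint speeds; "effort": joint torques, N m; "tcp_pos": TCP position; "tcp_rot": TCP orientation; "ft_force": force on the tool from outside, world axes, zero at the start; "torque": the same for the moment, N m; "width": finger opening in mm; "grip_force": force on a finger pad.
Only numpy, scipy, OpenCV 4.12 (cv2) and the standard library are available. Lean on these libraries where they do the work, as an engineer would, in place of code of your own. Each camera call takes 0.05 s, during which the arm holds its last target. There are 200 camera calls.

## Task

Take the blanking plug from its rest and set it in the manifold's port with its wing in line with the manifold's long side, resting on the thread. Press it lightly and turn it backward (anticlockwise from above) until you feel it drop into the thread start, then turn it clockwise until its flange lies flat on the port's rim, and let go. Be gentle with the thread, keep the plug upright in it, and leave the other things on the bench alone.

Things in the scene. Friction and masses are not known exactly. Their poses are not given: they have to be found in the camera images.
- plug_center (a point): Loose steel blanking plug, about 0.18 kg, upright. The point: on its axis at the underside of its flange, about half-way up; z up. The flange, 48 mm across and 5 mm thick, lies just above the point. Below it a round shank, 23.6 mm across, reaches 31 mm below the point, its last 5 mm tapered to 17 mm. A half turn of the plug makes no difference.
- plug_wing (a point): Centre of the wing to grip, which stands on the flange: 40 mm long along x, 12 mm thick along y, 30 mm high (5 to 35 mm above the flange's underside). Same axes as plug_center.
- plug_pin (a point): Centre of the round cross pin through the plug's shank, along x under the wing: 5 mm thick, 38 mm from end to end, 16.5 mm below the flange's underside. Its two ends are the thread lugs.
- rest: Fixed black block 75 x 75 mm, 36 mm high, with a hole 42 mm across; the plug hangs in it by its flange. Origin: centre of the underside.
- port: Fixed aluminium manifold, 161 mm long along its y (from -38 to +123 mm), 70 mm wide along its x, 45 mm high. Origin: on the underside, below the port; z up. A round gauge 60 mm across lies face up on a stem 95 mm along +y from the port, its top 89 mm above the bench.
- port_rim (a point): Centre of the port's mouth at rim height, 45 mm above the bench; axes as port. Bore 41 mm across, with a fixed brass two-start thread inside that has a 26 mm clear hole. The angle of the thread in the manifold is not known. The plug is home when the underside of its flange lies on this rim. The thread is spoilt by more than 35 N: press with about 5 N.
- thread_top (a point): Centre of the thread's top, 4 mm below the rim: two ramps that rise anticlockwise by 2.5 mm in 105 degrees, up to a gap 36 degrees wide (the thread start). With the wing in line, the pin rests on the ramps, flange 13 to 15 mm above the rim, and the gaps' near edges lie 17 to 73 degrees anticlockwise. Clockwise on the ramps the pin jams on a blunt tooth.
- thread_start (a point): Centre of the thread start's floor, 13 mm below the rim. At the gap the plug drops about 9 mm, to a flange height of 6 mm, with the pin 10 to 26 degrees past the gap's near edge; further back a wall stops it. Turned clockwise it sinks 6 mm in the first 55 degrees past that edge, in a groove with 1.5 to 2.5 mm play, till the flange meets the rim; 25 degrees more would wedge it.
- detector: Bystander: aluminium instrument box 75 x 110 x 45 mm, loose.
- wrench: Bystander: steel wrench 160 mm long, loose.
- jar: Bystander: small jar with a white lid, 52 mm across, 60 mm high, loose.
There are look-alikes about, which are no part of the job. Leave any green look-alike of the part that bears plug_center alone.

How it is judged (in metres and radians):
On the way, in this order (a step that is already met when the one before it is completed fails the run):
1. the plug rests on the thread ramps, its wing in line with the manifold's long side (within 15 degrees) (horizontal distance between plug_center and port_rim below 0.004 m and z of plug_center in the frame of port_rim between 0.01 and 0.0175 m and contact force between plug and port above 1 N and angle between the x axis of plug_center and the y axis of port, either way round below 0.26 rad), for 0.05 s.
2. turned backward (at least 15 degrees from in line), the plug has dropped into the thread start: flange 4 to 8 mm above the rim (horizontal distance between plug_center and port_rim below 0.004 m and z of plug_center in the frame of port_rim between 0.004 and 0.008 m and angle between the x axis of plug_center and the y axis of port, either way round above 0.26 rad), for 0.05 s.
At the end, for the whole second after the job is handed in: The plug is in the port with its flange flat on the rim (within 1.5 mm, tilt under 0.06 rad), at rest and released (z of plug_center in the frame of port_rim below 0.0015 m and horizontal distance between plug_center and port_rim below 0.004 m and angle between plug_center's own z axis and vertical below 0.06 rad and linear speed of plug below 0.01 m/s); the robot touches nothing.
It fails at once if the thread loaded with more than 35 N (contact force between plug and port above 35 N).
It fails at once if the plug tilted by more than 0.14 rad while in the port (horizontal distance between plug_center and port_rim below 0.01 m and z of plug_center in the frame of port_rim below 0.02 m and angle between plug_center's own z axis and vertical above 0.14 rad).
It fails at once if the detector moved by more than 20 mm (distance of detector from where it was at the start of the episode above 0.02 m).
It fails at once if the wrench moved by more than 20 mm (distance of wrench from where it was at the start of the episode above 0.02 m).
It fails at once if the jar moved by more than 20 mm (distance of jar from where it was at the start of the episode above 0.02 m).
It also fails if it takes over 61 s, if anything falls off the work surface, if the arm or the gripper's body presses on something with over 40 N, if the wrist force passes 120 N, or if a joint passes its speed limit or range.

## Working session

There is one attempt and no reset: what is moved stays moved. The work goes in short steps, Python scripts to look and compute and a tool call to move; the robot and the scene stay as the last step left them, time stands still between calls to the robot, and variables do not carry over. Pictures are saved under pics/ and viewed, at most 10 in all, crops included, and the job is handed in when it is done.

Besides the shell and the picture viewer there is one more tool, called after ">>>" by a JSON object that holds its "method" and its "body", one argument or row to a line. jog_arm: Moves the arm, as the interface text tells. Its arguments: {"type":"object","properties":{"motion":{"type":"array","items":{"type":"object","properties":{"tx":{"type":"number"},"ty":{"type":"number"},"tz":{"type":"number"},"turn":{"type":"number"}}}},"fingers":{"type":"number"},"force":{"type":"number"}},"required":["motion"]}

```bash
mkdir -p pics; python3 - <<'E'
from cell import *
import cv2,numpy as np
s=state();print({k:s[k] for k in('clock','tcp_pos','tcp_rot','width','ft_force')})
for k in list(s): 
    if 'grip' in k: print(k,s[k])
try: print(grip_point_offset)
except Exception as e: print(e)
a=read_camera('scene');b=read_camera('top')
cv2.imwrite('pics/a.png',a[:,:,::-1]);cv2.imwrite('pics/b.png',b[:,:,::-1])
for c in('scene','top'):
  for t in('plug_center','plug_wing','rest','port','port_rim','detector','wrench','jar'):
    print(c,t,[(np.round(d['position'],0).tolist(),round(d['p'],2)) for d in find_in(c,t)][:4])
E
ls
```

```text
{'clock': 0.0, 'tcp_pos': array([232.86318683, 606.17380583, 204.5972159 ]), 'tcp_rot': array([ 1.82362487e-01,  9.83230949e-01, -8.98471411e-04, -1.33428471e-04]), 'width': 93.90830437355602, 'ft_force': array([-0.68955371, -0.71745989,  0.3996388 ])}
grip_force 0.0
18.8
scene plug_center [([444.0, 170.0, 37.0], 0.73), ([559.0, 165.0, 40.0], 0.7), ([570.0, 266.0, 35.0], 0.6)]
scene plug_wing [([547.0, 164.0, 38.0], 0.65), ([446.0, 173.0, 37.0], 0.52), ([567.0, 264.0, 34.0], 0.48), ([570.0, 165.0, 38.0], 0.34)]
scene rest [([572.0, 167.0, 40.0], 0.68), ([553.0, 166.0, 39.0], 0.53)]
scene port [([580.0, -130.0, 44.0], 0.63), ([706.0, -261.0, 6.0], 0.25)]
scene port_rim []
scene detector [([790.0, 46.0, 41.0], 0.77), ([557.0, 165.0, 40.0], 0.64)]
scene wrench [([705.0, -261.0, 9.0], 0.65), ([580.0, -130.0, 44.0], 0.65)]
scene jar [([622.0, 395.0, 50.0], 0.58)]
top plug_center [([436.0, 174.0, 36.0], 0.78), ([559.0, 264.0, 35.0], 0.72), ([541.0, 166.0, 42.0], 0.57)]
top plug_wing [([437.0, 171.0, 38.0], 0.87), ([558.0, 265.0, 34.0], 0.62)]
top rest [([543.0, 168.0, 36.0], 0.66)]
top port [([550.0, -136.0, 49.0], 0.89)]
top port_rim [([556.0, -136.0, 49.0], 0.7)]
top detector [([770.0, 50.0, 43.0], 0.63)]
top wrench [([697.0, -261.0, 8.0], 0.68)]
top jar [([603.0, 392.0, 61.0], 0.8)]
pics
```

View pics/a.png

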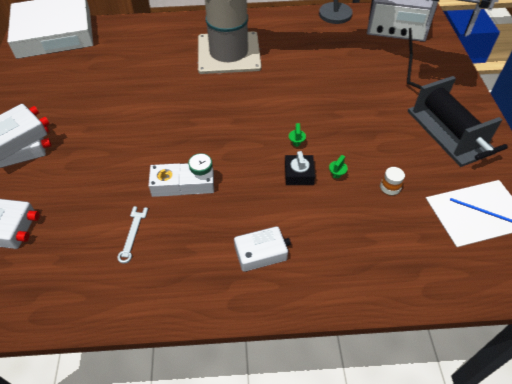

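View pics/b.png

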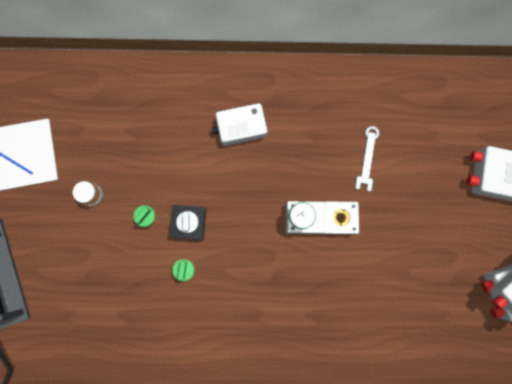

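The steel plug is in the black rest at top (187,222) and scene (299,160). The green look-alikes are at top (144,217) and (183,270). The manifold is at top (322,217), with its port at (342,217) and its gauge at (302,214).

```bash
cat > h.py <<'E'
from cell import *
import cv2,numpy as np
from scipy.spatial.transform import Rotation as Ro
def ray(ci,u,v,z):
    K,R,t=map(np.array,(ci['intrinsics'],ci['R'],ci['t']))
    d=R.T@np.linalg.solve(K,[u,v,1]); c=-R.T@t
    return c+d*(z-c[2])/d[2]
def proj(ci,X):
    K,R,t=map(np.array,(ci['intrinsics'],ci['R'],ci['t']))
    p=K@(R@np.array(X,float)+t); return p[:2]/p[2]
def togo(target):  # world displacement of tcp -> tool axes cm
    s=state(); R=Ro.from_quat(s['tcp_rot']).as_matrix()
    return (R.T@(np.array(target)-s['tcp_pos'])/10).round(3)
def yaw(): # direction of tool y in world, deg
    R=Ro.from_quat(state()['tcp_rot']).as_matrix(); return np.degrees(np.arctan2(R[1,1],R[0,1]))
E
python3 - <<'E'
from h import *
ci=camera_info('top')
for n,u,v,z in(('wing',187,222,71),('flange',187,222,41),('port',342,217,45),('gauge',302,214.5,89),('m1',287.5,201,45),('m2',359,203,45),('m3',358,234.5,45),('m4',287,234,45)):
    print(n,ray(ci,u,v,z).round(1))
w=camera_info('wrist');R=np.array(w['R']);print((-R.T@w['t']).round(1),R.round(2).tolist(),state()['tcp_pos'],yaw())
im=cv2.imread('pics/b.png')
cv2.imwrite('pics/c.png',np.hstack([cv2.resize(im[190:290,120:220],(400,400),interpolation=2),cv2.resize(im[170:270,275:375],(400,400),interpolation=2)]))
E
```

```text
wing [543.  163.1  71. ]
flange [545.  166.6  41. ]
port [ 558.3 -186.8   45. ]
gauge [559.6 -88.3  89. ]
m1 [594.2 -62.   45. ]
m2 [ 590.9 -226.9   45. ]
m3 [ 518.6 -222.5   45. ]
m4 [518.9 -60.3  45. ]
[167.6 632.1 384.7] [[0.36, 0.93, 0.0], [0.9, -0.35, 0.25], [0.23, -0.09, -0.97]] [233.06004253 606.81368988 205.49474419] 68.98372186870083
```

View pics/c.png

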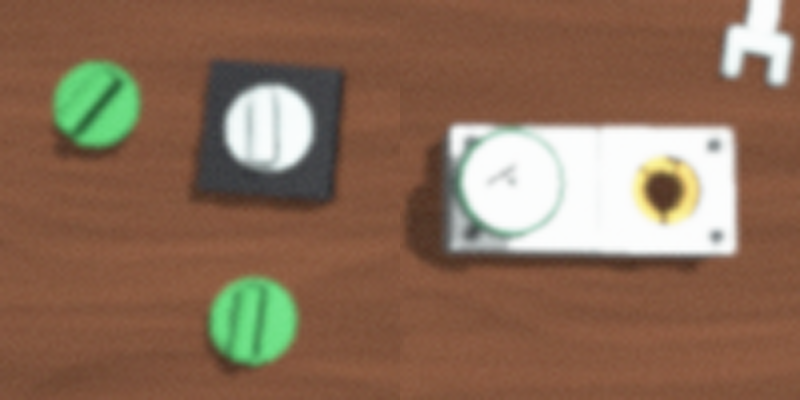

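In the crop, the steel-white plug in the black rest at (268,127) is the one meant. The two green ones at (97,105) and (253,322) stay put. The wing runs about along world x, and the manifold's long side runs along world y. Next I hover over the plug for a wrist view.

```bash
python3 - <<'E'
from h import *
print(togo([543,165,180]),togo([558,-187,180]))
E
```

```text
[-44.777 -30.127   2.544] [-58.801 -62.448   2.541]
```

>>> {"method": "jog_arm", "body": {
  "motion": [
    {"tx":-4,"ty":-2.7,"tz":0.2,"turn":-0.04},
    {"tx":-8,"ty":-5.4,"tz":0.4,"turn":-0.07},
    {"tx":-12,"ty":-8.1,"tz":0.7,"turn":-0.1},
    {"tx":-16,"ty":-10.8,"tz":0.9,"turn":-0.13},
    {"tx":-20,"ty":-13.5,"tz":1.1,"turn":-0.17},
    {"tx":-24,"ty":-16.2,"tz":1.4,"turn":-0.2},
    {"tx":-28,"ty":-18.9,"tz":1.6,"turn":-0.23},
    {"tx":-32,"ty":-21.6,"tz":1.8,"turn":-0.27},
    {"tx":-36,"ty":-24.3,"tz":2.1,"turn":-0.3},
    {"tx":-40,"ty":-27,"tz":2.3,"turn":-0.33}
  ],
  "fingers": 6
}}

```text
clock: 1.9
tcp_pos: [510.7, 209.6, 182.6]
tcp_rot: [0.018, 1.0, 0.0, 0.0]
ft_force: [0.5, 0.9, 0.6]
width: 60.2
grip_force: 0.0
```

```bash
python3 - <<'E'
from h import *
s=state();print(s['clock'],s['tcp_pos'],yaw(),s['qpos'],togo([543,165,170]))
E
```

```text
1.9 [510.67505156 209.646788   182.58636683] 87.96905847435676 [-0.40698997  0.51503152 -0.04957337  1.81946515  0.03364828  0.80731226
  1.06195253] [-3.388 -4.348  1.259]
```

>>> {"method": "jog_arm", "body": {
  "motion": [
    {"tx":-1.5,"ty":-2.2,"tz":0.6,"turn":-0.02},
    {"tx":-3.4,"ty":-4.3,"tz":1.2,"turn":-0.035},
    {"tx":-3.4,"ty":-4.3,"tz":1.2,"turn":-0.035},
    {"tx":-3.4,"ty":-4.3,"tz":1.2,"turn":-0.035}
  ]
}}

```text
clock: 2.3
tcp_pos: [542.0, 166.9, 170.3]
tcp_rot: [0.002, 1.0, 0.0, -0.0]
ft_force: [-0.6, -0.7, -0.2]
width: 60.1
grip_force: 0.0
```

```bash
python3 - <<'E'
from h import *
s=state();print(s['clock'],s['tcp_pos'],yaw())
ci=camera_info('wrist');im=read_camera('wrist')
np.savez('w1.npz',**{k:np.array(ci[k]) for k in('intrinsics','R','t')})
cv2.imwrite('pics/w1.png',im[:,:,::-1])
for t in('plug_center','plug_wing','rest'): print(t,[(np.round(d['position'],1).tolist(),round(d['p'],2)) for d in find_in('wrist',t)])
E
```

```text
2.3 [542.00413251 166.88165652 170.31996087] 89.80721460962218
plug_center [([543.7, 175.0, 38.2], 0.72), ([556.8, 255.9, 47.1], 0.68), ([434.4, 176.5, 37.4], 0.6)]
plug_wing [([555.9, 263.8, 43.5], 0.75), ([437.1, 174.6, 32.7], 0.55)]
rest [([536.3, 173.9, 38.9], 0.97)]
```

View pics/w1.png

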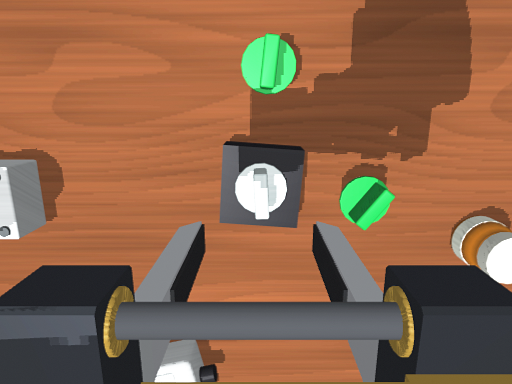

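The wrist picture shows the steel plug at (261,188) in the rest, its wing nearly vertical in the picture, and the green ones at (269,63) and (367,201). I refine its pose in an enlarged crop with a model overlay.

```bash
python3 - <<'E'
from h import *
ci=dict(np.load('w1.npz'));im=cv2.imread('pics/w1.png')
g=cv2.cvtColor(im,6); m=np.zeros_like(g); hsv=cv2.cvtColor(im,40)
m[(hsv[...,1]<60)&(g>110)]=255; m[:155]=0;m[222:]=0;m[:,:225]=0;m[:,297:]=0
c=max(cv2.findContours(m,0,1)[0],key=cv2.contourArea)
h=c[:,0]; up=h[h[:,1]<200]  # flange arc w/o wing
e=cv2.minEnclosingCircle(up);print(e,cv2.boundingRect(c),cv2.fitEllipse(up))
P=ray(ci,*cv2.fitEllipse(up)[0],41);print('flange',P)
for y,u0 in((215,0),):pass
def draw(c0,a,img,S,o):
    d=np.array([np.cos(a),np.sin(a),0]);n=np.array([-d[1],d[0],0])
    pr=lambda X:((proj(ci,X)-o)*S).astype(int)
    for z in(41,71):
        q=[pr(np.r_[c0,z]+s*20*d+t*6*n) for s,t in((1,1),(1,-1),(-1,-1),(-1,1))]
        cv2.polylines(img,[np.array(q)],True,(0,0,255) if z==71 else (255,0,0),1)
    q=[pr(np.r_[c0,41]+24*np.array([np.cos(t),np.sin(t),0])) for t in np.linspace(0,6.3,60)]
    cv2.polylines(img,[np.array(q)],True,(0,255,0),1)
o=np.array([215,140]);cr=cv2.resize(im[140:235,215:310],None,fx=4,fy=4,interpolation=2)
k=cr.copy();draw(P[:2],0,k,4,o)
cv2.imwrite('pics/w2.png',np.hstack([cr,k]))
E
```

```text
((260.3883361816406, 187.79441833496094), 26.135818481445312) (235, 163, 52, 57) ((260.4122009277344, 187.96580505371094), (49.806522369384766, 51.50444030761719), 83.3335952758789)
flange [545.93242538 168.64319973  41.        ]
```

View pics/w2.png

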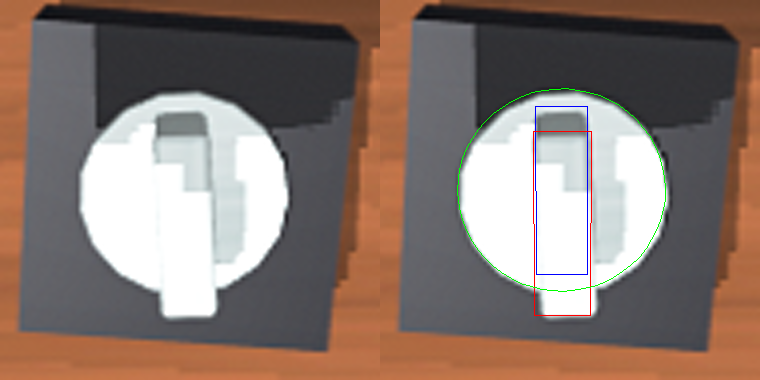

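The overlay fits the flange. The wing is turned about +2° from world x. I go down to grip it.

```bash
python3 - <<'E'
from h import *
print(togo([545.9,168.8,44]),yaw())
E
```

```text
[-4.5400e-01  1.0000e-03  1.2675e+01] 90.03311186036835
```

>>> {"method": "jog_arm", "body": {
  "motion": [
    {"tx":-0.4,"ty":0,"tz":4,"turn":-0.035},
    {"tx":-0.4,"ty":0,"tz":8,"turn":-0.035},
    {"tx":-0.4,"ty":0,"tz":10.5,"turn":-0.035},
    {"tx":-0.4,"ty":0,"tz":12,"turn":-0.035},
    {"tx":-0.4,"ty":0,"tz":12.6,"turn":-0.035},
    {"tx":-0.4,"ty":0,"tz":12.6,"turn":-0.035},
    {"tx":-0.4,"ty":0,"tz":12.6,"turn":-0.035}
  ]
}}

```text
clock: 3.2
tcp_pos: [546.6, 167.7, 45.3]
tcp_rot: [-0.017, 1.0, 0.0, 0.001]
ft_force: [0.2, 0.0, 0.7]
width: 60.1
grip_force: 0.0
```

```bash
python3 - <<'E'
from h import *
for i in range(3): print(togo([545.9,168.8,44]),yaw(),state()['ft_force'])
E
```

```text
[0.063 0.108 0.134] 91.93915726692778 [0.15434554 0.00477044 0.68492736]
[0.063 0.108 0.134] 91.93915726692778 [0.15434554 0.00477044 0.68492736]
[0.063 0.108 0.134] 91.93915726692778 [0.15434554 0.00477044 0.68492736]
```

Aligned; I close and then lift.

>>> {"method": "jog_arm", "body": {
  "motion": [
    {"tx":0.05,"ty":0.1,"tz":0.1},
    {"tx":0.05,"ty":0.1,"tz":0.1},
    {"tx":0.05,"ty":0.1,"tz":0.1},
    {"tx":0.05,"ty":0.1,"tz":0.1},
    {"tx":0.05,"ty":0.1,"tz":0.1},
    {"tx":0.05,"ty":0.1,"tz":0.1},
    {"tx":0.05,"ty":0.1,"tz":0.1},
    {"tx":0.05,"ty":0.1,"tz":0.1}
  ],
  "fingers": 0.5,
  "force": 30
}}

```text
$.motion[0]: bad value
```

>>> {"method": "jog_arm", "body": {
  "motion": [
    {"tz":-1},
    {"tz":-3},
    {"tz":-6},
    {"tz":-9},
    {"tz":-11},
    {"tz":-11},
    {"tz":-11}
  ]
}}

```text
$.motion[0]: bad value
```

```bash
python3 - <<'E'
from h import *
s=state();print(s['clock'],s['tcp_pos'],yaw(),togo([558.3,-187,165]),s['ft_force'])
E
```

```text
3.2 [546.56115104 167.74347986  45.34234676] 91.93915726692778 [ 1.0000e-02 -3.5487e+01 -1.1985e+01] [0.15434554 0.00477044 0.68492736]
```

All four keys are needed in each row.

>>> {"method": "jog_arm", "body": {
  "motion": [
    {"tx":0.05,"ty":0.1,"tz":0.1,"turn":0},
    {"tx":0.05,"ty":0.1,"tz":0.1,"turn":0},
    {"tx":0.05,"ty":0.1,"tz":0.1,"turn":0},
    {"tx":0.05,"ty":0.1,"tz":0.1,"turn":0},
    {"tx":0.05,"ty":0.1,"tz":0.1,"turn":0},
    {"tx":0.05,"ty":0.1,"tz":0.1,"turn":0},
    {"tx":0.05,"ty":0.1,"tz":0.1,"turn":0},
    {"tx":0.05,"ty":0.1,"tz":0.1,"turn":0}
  ],
  "fingers": 0.5,
  "force": 30
}}

```text
clock: 4.0
tcp_pos: [545.6, 168.2, 43.5]
tcp_rot: [-0.017, 1.0, 0.0, 0.0]
ft_force: [0.1, -0.2, 0.9]
width: 11.8
grip_force: 30.0
```

>>> {"method": "jog_arm", "body": {
  "motion": [
    {"tx":0,"ty":0,"tz":-0.7,"turn":0},
    {"tx":0,"ty":0,"tz":-2,"turn":0},
    {"tx":0,"ty":0,"tz":-4,"turn":0},
    {"tx":0,"ty":0,"tz":-7,"turn":0},
    {"tx":0,"ty":0,"tz":-10,"turn":0},
    {"tx":0,"ty":0,"tz":-12,"turn":0},
    {"tx":0,"ty":0,"tz":-12,"turn":0}
  ]
}}

```text
clock: 4.7
tcp_pos: [547.7, 168.7, 167.2]
tcp_rot: [-0.017, 1.0, 0.001, 0.003]
ft_force: [0.6, -0.0, -2.3]
width: 11.5
grip_force: 30.0
```

```bash
python3 - <<'E'
from h import *
s=state();print(s['clock'],s['tcp_pos'],s['width'],yaw(),togo([520,-180,165]),s['ft_force'])
E
```

```text
4.7 [547.66108665 168.71636146 167.16837639] 11.537454464340898 91.89278659101377 [  3.917 -34.762   0.121] [ 0.59830322 -0.02510456 -2.27791496]
```

>>> {"method": "jog_arm", "body": {
  "motion": [
    {"tx":0.2,"ty":-2,"tz":0,"turn":0.12},
    {"tx":0.6,"ty":-6,"tz":0,"turn":0.26},
    {"tx":1,"ty":-10.5,"tz":0,"turn":0.4},
    {"tx":1.4,"ty":-15,"tz":0,"turn":0.54},
    {"tx":1.8,"ty":-19.5,"tz":0,"turn":0.68},
    {"tx":2.2,"ty":-24,"tz":0,"turn":0.82},
    {"tx":2.6,"ty":-28.5,"tz":0,"turn":0.96},
    {"tx":3,"ty":-33,"tz":0,"turn":1.1},
    {"tx":3.4,"ty":-37,"tz":0,"turn":1.24},
    {"tx":3.8,"ty":-40,"tz":0,"turn":1.38}
  ]
}}

```text
clock: 5.7
tcp_pos: [519.3, -236.1, 162.7]
tcp_rot: [0.627, 0.779, -0.001, -0.0]
ft_force: [0.5, 0.5, -1.8]
width: 11.6
grip_force: 30.0
```

```bash
python3 - <<'E'
from h import *
s=state();print(s['clock'],s['tcp_pos'],s['width'],yaw(),togo([558,-255,165]),s['ft_force'],s['qpos'])
E
```

```text
5.7 [ 519.32221589 -236.07750435  162.69644221] 11.624167562798092 12.350924187727545 [-2.676  3.373 -0.235] [ 0.46403201  0.47326714 -1.82924105] [ 0.17583354  0.5846896   0.31079879  1.79538213 -0.23576147  0.79893435
  0.8192867 ]
```

>>> {"method": "jog_arm", "body": {
  "motion": [
    {"tx":-1.3,"ty":1.7,"tz":-0.1,"turn":0.11},
    {"tx":-2.7,"ty":3.4,"tz":-0.2,"turn":0.22},
    {"tx":-2.7,"ty":3.4,"tz":-0.2,"turn":0.22},
    {"tx":-2.7,"ty":3.4,"tz":-0.2,"turn":0.22},
    {"tx":-2.7,"ty":3.4,"tz":-0.2,"turn":0.22}
  ]
}}

```text
clock: 6.2
tcp_pos: [558.6, -251.0, 164.7]
tcp_rot: [0.705, 0.709, -0.0, -0.001]
ft_force: [-0.0, -0.0, -1.1]
width: 11.8
grip_force: 30.0
```

```bash
python3 - <<'E'
from h import *
s=state();print(s['clock'],s['tcp_pos'],yaw())
ci=camera_info('wrist');im=read_camera('wrist')
np.savez('w3.npz',**{k:np.array(ci[k]) for k in('intrinsics','R','t')},tcp=s['tcp_pos'],rot=s['tcp_rot'])
cv2.imwrite('pics/w3.png',im[:,:,::-1])
for t in('plug_center','port_rim','port'): print(t,[(np.round(d['position'],1).tolist(),round(d['p'],2)) for d in find_in('wrist',t)])
E
```

```text
6.2 [ 558.58775923 -250.95181827  164.67626874] 0.28979129378957597
plug_center [([556.9, -237.5, 183.4], 0.67)]
port_rim [([554.1, -155.0, 47.8], 0.81)]
port [([560.9, -147.0, 45.5], 0.59)]
```

View pics/w3.png

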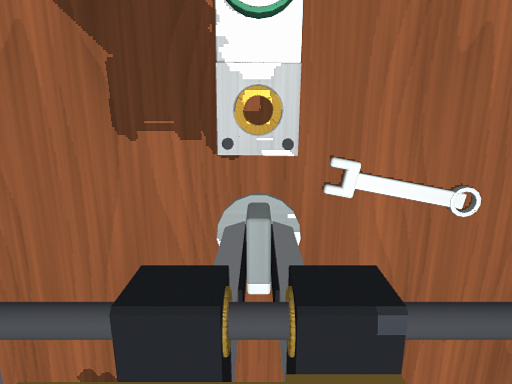

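The wrist picture shows the port at (258,110), the manifold edges at x≈217 and 300, and the held plug's flange at about (259,234) with its wing upright.

```bash
python3 - <<'E'
from h import *
f=np.load('w3.npz');ci={k:f[k] for k in('intrinsics','R','t')};im=cv2.imread('pics/w3.png');hsv=cv2.cvtColor(im,40)
m=cv2.inRange(hsv,(15,90,60),(35,255,255));m[:75]=0;m[145:]=0;m[:,:225]=0;m[:,295:]=0
h=cv2.convexHull(np.vstack(cv2.findContours(m,0,1)[0]));e=cv2.fitEllipse(h);print(e)
for z in(45,41): print('port',ray(ci,*e[0],z))
g=cv2.cvtColor(im,6).astype(float)
# manifold side edges, sub pixel per row
for lo,hi,n in((208,226,'L'),(290,310,'R')):
    P=[]
    for y in range(70,152,2):
        d=np.abs(np.diff(hsv[y,lo:hi,1].astype(float))); P.append(ray(ci,lo+d.argmax()+.5,y,45))
    P=np.array(P);s,b=np.polyfit(P[:,1],P[:,0],1);
    r=P[:,0]-(s*P[:,1]+b);k=np.abs(r)<1.5;s,b=np.polyfit(P[k,1],P[k,0],1);print(n,'slope deg',np.degrees(np.arctan(s)),'x at -187',s*-187+b,k.sum())
t=f['tcp'];R=Ro.from_quat(f['rot']).as_matrix();print('R',R.round(4).tolist())
top=t[2]-8+5
# flange arc
m=((hsv[...,1]<50)&(g>90)).astype(np.uint8);pts=[]
for x in range(220,300):
    c=np.where(m[180:240,x])[0]
    if len(c) : pts.append((x,180+c[0]))
pts=np.array(pts);print(pts[::8].tolist())
W=np.array([ray(ci,x,y,top)[:2] for x,y in pts]);from scipy.optimize import least_squares
q=least_squares(lambda c:np.hypot(*(W-c).T)-24,t[:2],loss='soft_l1').x
print('flange',q,'tcp',t, 'rms',np.std(np.hypot(*(W-q).T)-24))
print(proj(ci,t))
E
```

```text
((257.5958251953125, 109.61245727539062), (47.24689865112305, 48.656978607177734), 6.10197639465332)
port [ 558.6392267  -183.33890222   45.        ]
port [ 558.62734415 -183.38049288   41.        ]
L slope deg 0.1462864829794315 x at -187 523.111290623582 41
R slope deg 0.177337023570215 x at -187 593.898591374962 41
R [[-0.0051, 1.0, -0.0023], [1.0, 0.0051, 0.0012], [0.0012, -0.0023, -1.0]]
[[220, 218], [228, 206], [236, 199], [244, 196], [252, 194], [260, 193], [268, 194], [276, 197], [284, 203], [292, 210]]
flange [ 559.62380809 -250.86419522] tcp [ 558.58775923 -250.95181827  164.67626874] rms 0.2771784066841946
[256.19891597 236.91264294]
```

>>> {"method": "jog_arm", "body": {
  "motion": [
    {"tx":0.3,"ty":0,"tz":2,"turn":0},
    {"tx":0.8,"ty":0,"tz":5,"turn":0},
    {"tx":0.8,"ty":0,"tz":7.2,"turn":0},
    {"tx":0.8,"ty":0,"tz":7.2,"turn":0},
    {"tx":0.8,"ty":0,"tz":7.2,"turn":0},
    {"tx":0.8,"ty":0,"tz":7.2,"turn":0}
  ]
}}

```text
clock: 7.0
tcp_pos: [560.8, -244.6, 94.9]
tcp_rot: [0.706, 0.708, 0.0, 0.001]
ft_force: [0.6, -0.1, -1.7]
width: 11.7
grip_force: 30.0
```

```bash
cat > meas.py <<'E'
from h import *
from scipy.optimize import least_squares
s=state();t=s['tcp_pos'];ci=camera_info('wrist');im=read_camera('wrist')[:,:,::-1].copy()
s=state();print(s['clock'],t,s['tcp_pos'],yaw(),s['ft_force'])
cv2.imwrite('pics/w4.png',im);np.savez('w4.npz',**{k:np.array(ci[k]) for k in('intrinsics','R','t')},tcp=t)
hsv=cv2.cvtColor(im,40);g=cv2.cvtColor(im,6)
m=cv2.inRange(hsv,(15,90,60),(35,255,255))
u0,v0=proj(ci,[558.6,-184,45]).astype(int);k=np.zeros_like(m);cv2.circle(k,(u0,v0),50,255,-1);m&=k
h=cv2.convexHull(np.vstack(cv2.findContours(m,0,1)[0]));e=cv2.fitEllipse(h);print(e)
for z in(45,41): 
    H=np.array([ray(ci,*p,z)[:2] for p in h[:,0]]);c,r=cv2.minEnclosingCircle(H.astype(np.float32));print('port',z,ray(ci,*e[0],z),c,r)
top=t[2]-8+5;a,b=proj(ci,[t[0],t[1],top]).astype(int);print('flange px',a,b)
E
python3 meas.py
```

```text
7.05 [ 560.83003048 -244.62444693   94.94862117] [ 560.85380644 -244.5821314    95.0084534 ] 0.21083359894593118 [-0.49510302  0.05469449 -1.44598441]
((253.2063751220703, 120.25602722167969), (61.0595817565918, 62.48440170288086), 13.572650909423828)
port 45 [ 558.54199255 -183.13044917   45.        ] (558.5406494140625, -183.70101928710938) 20.253376007080078
port 41 [ 558.49885355 -183.29972601   41.        ] (558.4976196289062, -183.8805694580078) 20.60711097717285
flange px 256 235
```

View pics/w4.png

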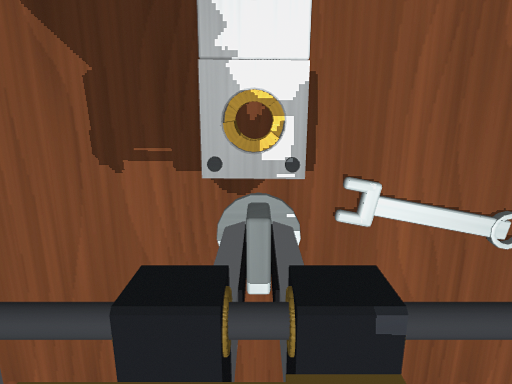

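The port is now at (253,120) and the held flange at (259,234). I fit the flange in this view to get the remaining shift.

```bash
python3 - <<'E'
from h import *
from scipy.optimize import least_squares
f=np.load('w4.npz');ci={k:f[k] for k in('intrinsics','R','t')};im=cv2.imread('pics/w4.png');hsv=cv2.cvtColor(im,40);g=cv2.cvtColor(im,6);t=f['tcp']
m=((hsv[...,1]<50)&(g>90))
pts=[(x,185+np.where(m[185:240,x])[0][0]) for x in range(220,298) if m[185:240,x].any()]
for top in(t[2]-4,t[2]-2,):
  W=np.array([ray(ci,x,y-.5,top)[:2] for x,y in pts])
  q=least_squares(lambda c:np.hypot(*(W-c).T)-24,t[:2],loss='soft_l1').x
  print('flange',q,'-tcp',q-t[:2],np.std(np.hypot(*(W-q).T)-24),'port-plug',np.array([558.54,-183.4])-q)
print('end edge y',[ray(ci,250,y,45)[1].round(1) for y in(177,178,179,180)], 'expected -183.4-38=-221.4')
for dx in (0,): print('tool shift cm', togo(t+np.array([558.54-q[0],-183.4-q[1],0])))
E
```

```text
flange [ 561.92176166 -245.14013996] -tcp [ 1.09173118 -0.51569303] 0.19375275741145107 port-plug [-3.38176166 61.74013996]
flange [ 561.91108977 -244.65834882] -tcp [ 1.08105929 -0.03390188] 0.20858548176430464 port-plug [-3.37108977 61.25834882]
end edge y [np.float64(-220.9), np.float64(-221.6), np.float64(-222.3), np.float64(-223.0)] expected -183.4-38=-221.4
tool shift cm [ 6.123e+00 -3.170e-01 -2.000e-03]
```

>>> {"method": "jog_arm", "body": {
  "motion": [
    {"tx":2,"ty":-0.1,"tz":0,"turn":0},
    {"tx":4,"ty":-0.2,"tz":0,"turn":0},
    {"tx":5.5,"ty":-0.3,"tz":0,"turn":0},
    {"tx":6.15,"ty":-0.34,"tz":0,"turn":0},
    {"tx":6.15,"ty":-0.34,"tz":0,"turn":0},
    {"tx":6.15,"ty":-0.34,"tz":0,"turn":0},
    {"tx":6.15,"ty":-0.34,"tz":0,"turn":0}
  ]
}}

```text
clock: 7.75
tcp_pos: [556.3, -183.7, 93.6]
tcp_rot: [0.706, 0.708, -0.0, 0.001]
ft_force: [0.2, -0.4, -2.2]
width: 11.9
grip_force: 30.0
```

```bash
python3 - <<'E'
from h import *
read_camera('top');s=state();print(s['clock'],s['tcp_pos'],s['ft_force'],s['torque'],yaw())
ci=camera_info('wrist');im=read_camera('wrist')[:,:,::-1];cv2.imwrite('pics/w5.png',im)
E
```

```text
7.8 [ 556.22381391 -183.5856748    93.530737  ] [ 0.53323332  0.39901316 -1.24760028] [-0.10067198  0.0087825  -0.06047554] 0.1492610048168702
```

```bash
cat > chk.py <<'E'
from h import *
from scipy.optimize import least_squares
s=state();t=s['tcp_pos'];ci=camera_info('wrist');im=read_camera('wrist')[:,:,::-1].copy();cv2.imwrite('pics/w5.png',im)
hsv=cv2.cvtColor(im,40);g=cv2.cvtColor(im,6)
m=((hsv[...,1]<60)&(g>60))
print(s['clock'],t)
for y in(130,150,170,190,210,225):
    r=hsv[y,:,1].astype(float); r=cv2.GaussianBlur(r[None],(3,1),0)[0];d=np.diff(r)
    L=140+d[140:256].argmin();Rr=256+d[256:370].argmax()
    a,b=ray(ci,L+1,y,45),ray(ci,Rr+1,y,45);print(y,L,Rr,a[:2].round(1),b[:2].round(1),'mid',(a[0]+b[0])/2)
E
python3 chk.py
```

```text
7.85 [ 556.16280098 -183.38712079   93.46471054]
130 207 314 [ 524.3 -128.2] [ 594.2 -127.9] mid 559.2875086636599
150 207 313 [ 523.9 -141.3] [ 594.2 -141. ] mid 559.0315457455004
170 207 312 [ 523.5 -154.7] [ 594.1 -154.5] mid 558.7681242701924
190 208 311 [ 523.7 -168.6] [ 594.  -168.3] mid 558.8379929124305
210 208 310 [ 523.2 -182.8] [ 593.9 -182.6] mid 558.5637594688019
225 209 310 [ 523.6 -193.8] [ 594.3 -193.6] mid 558.9655876262727
```

View pics/w5.png

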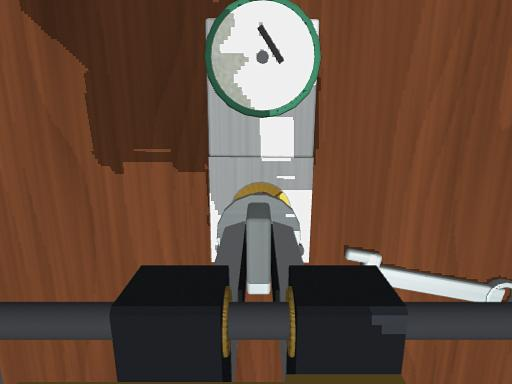

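The yellow rim at (262,190) shows behind the flange. By the manifold's edges the plug sits about 1.3 mm too far toward −x, so I correct that and go down.

>>> {"method": "jog_arm", "body": {
  "motion": [
    {"tx":0,"ty":0.13,"tz":0,"turn":0},
    {"tx":0,"ty":0.13,"tz":0.4,"turn":0},
    {"tx":0,"ty":0.13,"tz":0.8,"turn":0},
    {"tx":0,"ty":0.13,"tz":1.0,"turn":0},
    {"tx":0,"ty":0.13,"tz":1.0,"turn":0},
    {"tx":0,"ty":0.13,"tz":1.0,"turn":0}
  ]
}}

```text
clock: 8.5
tcp_pos: [557.5, -182.3, 83.3]
tcp_rot: [0.706, 0.708, -0.0, -0.0]
ft_force: [-0.6, 0.5, -2.8]
width: 11.8
grip_force: 30.0
```

```bash
python3 chk.py; python3 -c "
from h import *
s=state();print(s['ft_force'],s['tcp_pos'],yaw())"
```

```text
8.5 [ 557.49590774 -182.27167194   83.32142868]
130 203 314 [ 524.5 -126.4] [ 593.8 -126.1] mid 559.1591562051328
150 203 313 [ 524.1 -138.9] [ 593.7 -138.6] mid 558.9127677957713
170 203 313 [ 523.6 -151.7] [ 594.3 -151.4] mid 558.9806061740765
190 204 312 [ 523.8 -165. ] [ 594.3 -164.7] mid 559.0502289938017
210 204 311 [ 523.4 -178.6] [ 594.2 -178.3] mid 558.7911489875576
225 204 310 [ 523.  -189.1] [ 594.  -188.8] mid 558.5080015386707
[ 0.27952028 -0.07690232 -1.76959111] [ 557.55318452 -182.3105968    83.43672454] 0.22841904952885958
```

>>> {"method": "jog_arm", "body": {
  "motion": [
    {"tx":-0.1,"ty":0,"tz":0.2,"turn":0},
    {"tx":-0.1,"ty":0,"tz":0.5,"turn":0},
    {"tx":-0.1,"ty":0,"tz":0.8,"turn":0},
    {"tx":-0.1,"ty":0,"tz":1.0,"turn":0},
    {"tx":-0.1,"ty":0,"tz":1.1,"turn":0},
    {"tx":-0.1,"ty":0,"tz":1.1,"turn":0}
  ]
}}

```text
clock: 9.15
tcp_pos: [557.5, -183.2, 72.2]
tcp_rot: [0.706, 0.708, -0.0, -0.0]
ft_force: [-0.2, -0.5, -2.8]
width: 12.0
grip_force: 30.0
```

```bash
cat > st.py <<'E'
from h import *
s=state();print(s['clock'],'F',np.round(s['ft_force'],1),'M',np.round(s['torque'],2),s['tcp_pos'].round(2),'yaw',yaw().round(1),s['qpos'][6].round(2))
E
python3 st.py
```

```text
9.15 F [-0.2 -0.5 -2.8] M [-0.09  0.1  -0.04] [ 557.46 -183.24   72.24] yaw 0.2 0.61
```

>>> {"method": "jog_arm", "body": {
  "motion": [
    {"tx":0,"ty":0,"tz":0.1,"turn":0},
    {"tx":0,"ty":0,"tz":0.2,"turn":0},
    {"tx":0,"ty":0,"tz":0.3,"turn":0},
    {"tx":0,"ty":0,"tz":0.35,"turn":0},
    {"tx":0,"ty":0,"tz":0.35,"turn":0}
  ]
}}

```text
clock: 9.65
tcp_pos: [557.5, -183.2, 68.9]
tcp_rot: [0.706, 0.709, -0.0, -0.0]
ft_force: [0.1, -0.4, -2.5]
width: 12.0
grip_force: 30.0
```

```bash
python3 st.py
```

```text
9.65 F [ 0.1 -0.4 -2.5] M [-0.08  0.   -0.01] [ 557.54 -183.23   68.88] yaw 0.2 0.61
```

>>> {"method": "jog_arm", "body": {
  "motion": [
    {"tx":0,"ty":0,"tz":0.05,"turn":0},
    {"tx":0,"ty":0,"tz":0.1,"turn":0},
    {"tx":0,"ty":0,"tz":0.1,"turn":0}
  ]
}}

```text
clock: 9.95
tcp_pos: [557.5, -183.2, 67.9]
tcp_rot: [0.706, 0.709, -0.0, -0.0]
ft_force: [0.6, -0.4, -2.1]
width: 11.6
grip_force: 30.0
```

>>> {"method": "jog_arm", "body": {
  "motion": [
    {"tx":0,"ty":0,"tz":0.05,"turn":0},
    {"tx":0,"ty":0,"tz":0.05,"turn":0}
  ]
}}

```text
clock: 10.15
tcp_pos: [557.5, -183.3, 67.4]
tcp_rot: [0.706, 0.709, -0.0, -0.0]
ft_force: [-0.1, -0.0, -0.7]
width: 11.9
grip_force: 30.0
```

>>> {"method": "jog_arm", "body": {
  "motion": [
    {"tx":0,"ty":0,"tz":0.03,"turn":0},
    {"tx":0,"ty":0,"tz":0.03,"turn":0}
  ]
}}

```text
clock: 10.35
tcp_pos: [557.5, -183.3, 67.1]
tcp_rot: [0.706, 0.709, -0.0, -0.0]
ft_force: [-0.0, 0.4, -2.7]
width: 11.7
grip_force: 30.0
```

>>> {"method": "jog_arm", "body": {
  "motion": [
    {"tx":0,"ty":0,"tz":0.03,"turn":0},
    {"tx":0,"ty":0,"tz":0.03,"turn":0}
  ]
}}

```text
clock: 10.55
tcp_pos: [557.5, -183.3, 66.8]
tcp_rot: [0.706, 0.709, -0.0, -0.0]
ft_force: [-0.5, -0.2, -2.1]
width: 11.6
grip_force: 30.0
```

>>> {"method": "jog_arm", "body": {
  "motion": [
    {"tx":0,"ty":0,"tz":0.04,"turn":0},
    {"tx":0,"ty":0,"tz":0.04,"turn":0}
  ]
}}

```text
clock: 10.75
tcp_pos: [557.5, -183.3, 66.4]
tcp_rot: [0.706, 0.709, -0.0, -0.0]
ft_force: [0.4, -0.1, -2.5]
width: 11.9
grip_force: 30.0
```

>>> {"method": "jog_arm", "body": {
  "motion": [
    {"tx":0,"ty":0,"tz":0.04,"turn":0},
    {"tx":0,"ty":0,"tz":0.04,"turn":0}
  ]
}}

```text
clock: 10.95
tcp_pos: [557.6, -183.3, 66.1]
tcp_rot: [0.706, 0.709, 0.0, 0.0]
ft_force: [0.1, 0.6, -1.4]
width: 11.6
grip_force: 30.0
```

>>> {"method": "jog_arm", "body": {
  "motion": [
    {"tx":0,"ty":0,"tz":0.04,"turn":0},
    {"tx":0,"ty":0,"tz":0.04,"turn":0}
  ]
}}

```text
clock: 11.15
tcp_pos: [557.6, -183.3, 66.0]
tcp_rot: [0.706, 0.709, 0.0, 0.0]
ft_force: [-0.5, -0.3, 2.1]
width: 11.7
grip_force: 30.0
```

Contact at flange height ≈13.3 mm, so the gap should be about 70° back. I turn backward in small steps, easing up with the ramp.

>>> {"method": "jog_arm", "body": {
  "motion": [
    {"tx":0,"ty":0,"tz":0.01,"turn":0},
    {"tx":0,"ty":0,"tz":0.01,"turn":0},
    {"tx":0,"ty":0,"tz":0.01,"turn":0}
  ]
}}

```text
clock: 11.45
tcp_pos: [557.6, -183.3, 65.9]
tcp_rot: [0.706, 0.708, 0.0, 0.0]
ft_force: [-1.3, 0.9, 5.0]
width: 11.6
grip_force: 30.0
```

>>> {"method": "jog_arm", "body": {
  "motion": [
    {"tx":0,"ty":0,"tz":-0.01,"turn":-0.06},
    {"tx":0,"ty":0,"tz":-0.02,"turn":-0.12},
    {"tx":0,"ty":0,"tz":-0.025,"turn":-0.18},
    {"tx":0,"ty":0,"tz":-0.025,"turn":-0.18}
  ]
}}

```text
clock: 11.85
tcp_pos: [558.0, -183.6, 66.2]
tcp_rot: [0.639, 0.769, 0.0, 0.0]
ft_force: [-1.5, 0.1, 5.0]
width: 11.5
grip_force: 30.0
```

```bash
python3 st.py
```

```text
11.85 F [-1.5  0.1  5. ] M [0.05 0.23 0.09] [ 557.97 -183.56   66.18] yaw 10.5 0.74
```

>>> {"method": "jog_arm", "body": {
  "motion": [
    {"tx":0,"ty":0,"tz":-0.01,"turn":-0.06},
    {"tx":0,"ty":0,"tz":-0.02,"turn":-0.12},
    {"tx":0,"ty":0,"tz":-0.025,"turn":-0.18},
    {"tx":0,"ty":0,"tz":-0.035,"turn":-0.24},
    {"tx":0,"ty":0,"tz":-0.045,"turn":-0.3},
    {"tx":0,"ty":0,"tz":-0.05,"turn":-0.36},
    {"tx":0,"ty":0,"tz":-0.05,"turn":-0.36}
  ]
}}

```text
clock: 12.55
tcp_pos: [558.3, -183.7, 66.7]
tcp_rot: [0.492, 0.871, 0.0, 0.001]
ft_force: [0.3, -0.1, 5.1]
width: 11.6
grip_force: 30.0
```

```bash
python3 st.py
```

```text
12.55 F [ 0.3 -0.1  5.1] M [-0.11  0.11  0.09] [ 558.26 -183.67   66.69] yaw 31.1 0.99
```

>>> {"method": "jog_arm", "body": {
  "motion": [
    {"tx":0,"ty":0,"tz":-0.01,"turn":-0.06},
    {"tx":0,"ty":0,"tz":-0.02,"turn":-0.12},
    {"tx":0,"ty":0,"tz":-0.025,"turn":-0.18},
    {"tx":0,"ty":0,"tz":-0.035,"turn":-0.24},
    {"tx":0,"ty":0,"tz":-0.045,"turn":-0.3},
    {"tx":0,"ty":0,"tz":-0.05,"turn":-0.36},
    {"tx":0,"ty":0,"tz":-0.05,"turn":-0.36}
  ]
}}

```text
clock: 13.25
tcp_pos: [558.2, -183.7, 67.1]
tcp_rot: [0.328, 0.945, 0.0, 0.001]
ft_force: [-0.6, -0.5, 5.4]
width: 11.8
grip_force: 30.0
```

```bash
python3 st.py
```

```text
13.25 F [-0.6 -0.5  5.4] M [-0.13  0.05  0.03] [ 558.17 -183.71   67.09] yaw 51.7 1.24
```

>>> {"method": "jog_arm", "body": {
  "motion": [
    {"tx":0,"ty":0,"tz":-0.01,"turn":-0.06},
    {"tx":0,"ty":0,"tz":-0.02,"turn":-0.12},
    {"tx":0,"ty":0,"tz":-0.025,"turn":-0.18},
    {"tx":0,"ty":0,"tz":-0.03,"turn":-0.24},
    {"tx":0,"ty":0,"tz":-0.03,"turn":-0.24}
  ]
}}

```text
clock: 13.75
tcp_pos: [557.2, -183.2, 66.4]
tcp_rot: [0.213, 0.977, 0.0, -0.0]
ft_force: [0.8, 0.2, -0.6]
width: 11.8
grip_force: 30.0
```

>>> {"method": "jog_arm", "body": {
  "motion": [
    {"tx":0,"ty":0,"tz":-0.005,"turn":-0.05},
    {"tx":0,"ty":0,"tz":-0.01,"turn":-0.1},
    {"tx":0,"ty":0,"tz":-0.01,"turn":-0.1}
  ]
}}

```text
clock: 14.05
tcp_pos: [556.8, -183.0, 66.4]
tcp_rot: [0.164, 0.986, 0.0, -0.001]
ft_force: [0.1, -0.1, -2.0]
width: 12.1
grip_force: 30.0
```

The force is gone: it is in the gap. I recentre a little and go down.

>>> {"method": "jog_arm", "body": {
  "motion": [
    {"tx":-0.04,"ty":0,"tz":0.05,"turn":0},
    {"tx":-0.07,"ty":0,"tz":0.1,"turn":0},
    {"tx":-0.07,"ty":0,"tz":0.15,"turn":0},
    {"tx":-0.07,"ty":0,"tz":0.15,"turn":0}
  ]
}}

```text
clock: 14.45
tcp_pos: [558.1, -183.4, 65.5]
tcp_rot: [0.163, 0.987, 0.0, -0.0]
ft_force: [0.3, -0.5, -2.0]
width: 11.3
grip_force: 30.0
```

```bash
python3 st.py
```

```text
14.45 F [ 0.3 -0.5 -2. ] M [-0.02  0.03  0.03] [ 558.12 -183.43   65.54] yaw 71.2 1.48
```

>>> {"method": "jog_arm", "body": {
  "motion": [
    {"tx":0,"ty":0,"tz":0.06,"turn":0},
    {"tx":0,"ty":0,"tz":0.12,"turn":0},
    {"tx":0,"ty":0,"tz":0.18,"turn":0},
    {"tx":0,"ty":0,"tz":0.2,"turn":0}
  ]
}}

```text
clock: 14.85
tcp_pos: [558.2, -183.5, 63.6]
tcp_rot: [0.163, 0.987, -0.0, -0.0]
ft_force: [-0.0, -0.0, -3.1]
width: 11.7
grip_force: 30.0
```

>>> {"method": "jog_arm", "body": {
  "motion": [
    {"tx":0,"ty":0,"tz":0.06,"turn":0},
    {"tx":0,"ty":0,"tz":0.12,"turn":0},
    {"tx":0,"ty":0,"tz":0.15,"turn":0}
  ]
}}

```text
clock: 15.15
tcp_pos: [558.2, -183.5, 62.1]
tcp_rot: [0.163, 0.987, 0.0, -0.0]
ft_force: [-0.4, 0.1, -2.1]
width: 11.6
grip_force: 30.0
```

>>> {"method": "jog_arm", "body": {
  "motion": [
    {"tx":0,"ty":0,"tz":0.05,"turn":0},
    {"tx":0,"ty":0,"tz":0.1,"turn":0},
    {"tx":0,"ty":0,"tz":0.1,"turn":0}
  ]
}}

```text
clock: 15.45
tcp_pos: [558.2, -183.4, 61.1]
tcp_rot: [0.163, 0.987, 0.0, -0.0]
ft_force: [-0.2, -0.5, -2.2]
width: 11.9
grip_force: 30.0
```

>>> {"method": "jog_arm", "body": {
  "motion": [
    {"tx":0,"ty":0,"tz":0.05,"turn":0},
    {"tx":0,"ty":0,"tz":0.1,"turn":0},
    {"tx":0,"ty":0,"tz":0.1,"turn":0}
  ]
}}

```text
clock: 15.75
tcp_pos: [558.2, -183.5, 60.1]
tcp_rot: [0.163, 0.987, 0.0, -0.0]
ft_force: [-0.6, 0.0, -2.0]
width: 11.8
grip_force: 30.0
```

>>> {"method": "jog_arm", "body": {
  "motion": [
    {"tx":0,"ty":0,"tz":0.04,"turn":0},
    {"tx":0,"ty":0,"tz":0.06,"turn":0},
    {"tx":0,"ty":0,"tz":0.06,"turn":0}
  ]
}}

```text
clock: 16.05
tcp_pos: [558.2, -183.5, 59.6]
tcp_rot: [0.163, 0.987, 0.0, -0.0]
ft_force: [-0.4, 0.4, -1.7]
width: 11.6
grip_force: 30.0
```

>>> {"method": "jog_arm", "body": {
  "motion": [
    {"tx":0,"ty":0,"tz":0.03,"turn":0},
    {"tx":0,"ty":0,"tz":0.04,"turn":0},
    {"tx":0,"ty":0,"tz":0.04,"turn":0}
  ]
}}

```text
clock: 16.35
tcp_pos: [558.2, -183.5, 59.2]
tcp_rot: [0.163, 0.987, 0.0, -0.0]
ft_force: [-0.7, 0.0, -1.5]
width: 11.5
grip_force: 30.0
```

>>> {"method": "jog_arm", "body": {
  "motion": [
    {"tx":0,"ty":0,"tz":0.03,"turn":0},
    {"tx":0,"ty":0,"tz":0.05,"turn":0},
    {"tx":0,"ty":0,"tz":0.05,"turn":0}
  ]
}}

```text
clock: 16.65
tcp_pos: [558.2, -183.5, 58.7]
tcp_rot: [0.163, 0.987, 0.0, -0.0]
ft_force: [0.1, 0.4, -2.5]
width: 11.5
grip_force: 30.0
```

```bash
python3 st.py
```

```text
16.65 F [ 0.1  0.4 -2.5] M [-0.04  0.05 -0.05] [ 558.17 -183.49   58.67] yaw 71.3 1.48
```

>>> {"method": "jog_arm", "body": {
  "motion": [
    {"tx":0,"ty":0,"tz":0.03,"turn":0},
    {"tx":0,"ty":0,"tz":0.04,"turn":0},
    {"tx":0,"ty":0,"tz":0.04,"turn":0}
  ]
}}

```text
clock: 16.95
tcp_pos: [558.2, -183.5, 58.4]
tcp_rot: [0.163, 0.987, 0.0, 0.0]
ft_force: [-0.2, -0.1, -1.1]
width: 11.7
grip_force: 30.0
```

>>> {"method": "jog_arm", "body": {
  "motion": [
    {"tx":0,"ty":0,"tz":0.03,"turn":0},
    {"tx":0,"ty":0,"tz":0.04,"turn":0},
    {"tx":0,"ty":0,"tz":0.04,"turn":0}
  ]
}}

```text
clock: 17.25
tcp_pos: [558.3, -183.5, 58.3]
tcp_rot: [0.163, 0.987, -0.0, 0.0]
ft_force: [-1.4, -0.1, 3.3]
width: 11.7
grip_force: 30.0
```

```bash
python3 st.py
```

```text
17.25 F [-1.4 -0.1  3.3] M [0.07 0.35 0.02] [ 558.32 -183.52   58.27] yaw 71.3 1.48
```

The plug is on the thread start's floor. Now I turn clockwise, following the groove down.

>>> {"method": "jog_arm", "body": {
  "motion": [
    {"tx":0,"ty":0,"tz":-0.02,"turn":0.05},
    {"tx":0,"ty":0,"tz":-0.02,"turn":0.1},
    {"tx":0,"ty":0,"tz":-0.02,"turn":0.17},
    {"tx":0,"ty":0,"tz":-0.02,"turn":0.17}
  ]
}}

```text
clock: 17.65
tcp_pos: [558.7, -183.6, 58.3]
tcp_rot: [0.246, 0.969, -0.0, 0.0]
ft_force: [-0.6, 0.1, 1.9]
width: 12.2
grip_force: 30.0
```

>>> {"method": "jog_arm", "body": {
  "motion": [
    {"tx":0,"ty":0,"tz":0.02,"turn":0},
    {"tx":0,"ty":0,"tz":0.02,"turn":0}
  ]
}}

```text
clock: 17.85
tcp_pos: [558.7, -183.6, 58.2]
tcp_rot: [0.245, 0.969, 0.0, 0.0]
ft_force: [-1.1, 0.4, 4.1]
width: 11.8
grip_force: 30.0
```

```bash
python3 st.py
```

```text
17.85 F [-1.1  0.4  4.1] M [ 0.08  0.04 -0.08] [ 558.67 -183.6    58.24] yaw 61.6 1.37
```

>>> {"method": "jog_arm", "body": {
  "motion": [
    {"tx":0,"ty":0,"tz":0,"turn":0.05},
    {"tx":0,"ty":0,"tz":0,"turn":0.1},
    {"tx":0,"ty":0,"tz":0,"turn":0.1}
  ]
}}

```text
clock: 18.15
tcp_pos: [558.7, -183.2, 58.1]
tcp_rot: [0.294, 0.956, 0.0, 0.0]
ft_force: [-0.4, 0.4, 4.1]
width: 11.5
grip_force: 30.0
```

>>> {"method": "jog_arm", "body": {
  "motion": [
    {"tx":0,"ty":0,"tz":0.01,"turn":0.05},
    {"tx":0,"ty":0,"tz":0.02,"turn":0.1},
    {"tx":0,"ty":0,"tz":0.02,"turn":0.1}
  ]
}}

```text
clock: 18.45
tcp_pos: [558.4, -183.0, 57.9]
tcp_rot: [0.341, 0.94, 0.0, 0.0]
ft_force: [-0.8, 1.2, 4.6]
width: 11.7
grip_force: 30.0
```

```bash
python3 st.py
```

```text
18.45 F [-0.8  1.2  4.6] M [0.27 0.08 0.02] [ 558.42 -183.04   57.94] yaw 50.1 1.23
```

>>> {"method": "jog_arm", "body": {
  "motion": [
    {"tx":0,"ty":0,"tz":0.02,"turn":0.05},
    {"tx":0,"ty":0,"tz":0.045,"turn":0.1},
    {"tx":0,"ty":0,"tz":0.045,"turn":0.1}
  ]
}}

```text
clock: 18.75
tcp_pos: [558.5, -183.3, 57.4]
tcp_rot: [0.387, 0.922, 0.0, 0.0]
ft_force: [0.4, 0.7, 3.4]
width: 11.6
grip_force: 30.0
```

>>> {"method": "jog_arm", "body": {
  "motion": [
    {"tx":0,"ty":0,"tz":0.03,"turn":0.05},
    {"tx":0,"ty":0,"tz":0.06,"turn":0.1},
    {"tx":0,"ty":0,"tz":0.06,"turn":0.1}
  ]
}}

```text
clock: 19.05
tcp_pos: [558.6, -183.5, 56.8]
tcp_rot: [0.433, 0.902, 0.0, 0.0]
ft_force: [0.2, 0.8, 3.9]
width: 11.6
grip_force: 30.0
```

```bash
python3 st.py
```

```text
19.05 F [0.2 0.8 3.9] M [ 0.14 -0.05  0.06] [ 558.59 -183.46   56.81] yaw 38.7 1.09
```

>>> {"method": "jog_arm", "body": {
  "motion": [
    {"tx":0,"ty":0,"tz":0.03,"turn":0.05},
    {"tx":0,"ty":0,"tz":0.06,"turn":0.1},
    {"tx":0,"ty":0,"tz":0.09,"turn":0.15},
    {"tx":0,"ty":0,"tz":0.12,"turn":0.2},
    {"tx":0,"ty":0,"tz":0.12,"turn":0.2}
  ]
}}

```text
clock: 19.55
tcp_pos: [558.5, -183.7, 55.5]
tcp_rot: [0.52, 0.854, -0.0, 0.0]
ft_force: [-0.2, 0.8, 4.1]
width: 12.0
grip_force: 30.0
```

```bash
python3 st.py
```

```text
19.55 F [-0.2  0.8  4.1] M [ 0.01 -0.14  0.04] [ 558.49 -183.7    55.53] yaw 27.3 0.95
```

>>> {"method": "jog_arm", "body": {
  "motion": [
    {"tx":0,"ty":0,"tz":0.03,"turn":0.05},
    {"tx":0,"ty":0,"tz":0.06,"turn":0.1},
    {"tx":0,"ty":0,"tz":0.09,"turn":0.15},
    {"tx":0,"ty":0,"tz":0.12,"turn":0.2},
    {"tx":0,"ty":0,"tz":0.12,"turn":0.2}
  ]
}}

```text
clock: 20.05
tcp_pos: [558.4, -183.7, 54.3]
tcp_rot: [0.603, 0.798, -0.0, 0.0]
ft_force: [0.4, 0.8, 3.9]
width: 12.0
grip_force: 30.0
```

>>> {"method": "jog_arm", "body": {
  "motion": [
    {"tx":0,"ty":0,"tz":0.03,"turn":0.05},
    {"tx":0,"ty":0,"tz":0.06,"turn":0.1},
    {"tx":0,"ty":0,"tz":0.08,"turn":0.15},
    {"tx":0,"ty":0,"tz":0.08,"turn":0.15}
  ]
}}

```text
clock: 20.45
tcp_pos: [558.1, -183.8, 53.3]
tcp_rot: [0.661, 0.75, -0.0, 0.0]
ft_force: [0.9, -0.3, 2.1]
width: 11.9
grip_force: 30.0
```

```bash
python3 st.py
```

```text
20.45 F [ 0.9 -0.3  2.1] M [-0.14 -0.15 -0.01] [ 558.14 -183.77   53.34] yaw 7.2 0.71
```

>>> {"method": "jog_arm", "body": {
  "motion": [
    {"tx":0,"ty":0,"tz":0.035,"turn":0.05},
    {"tx":0,"ty":0,"tz":0.07,"turn":0.1},
    {"tx":0,"ty":0,"tz":0.07,"turn":0.1}
  ]
}}

```text
clock: 20.75
tcp_pos: [558.1, -183.7, 52.7]
tcp_rot: [0.698, 0.716, -0.0, -0.0]
ft_force: [0.3, -0.0, 3.2]
width: 12.0
grip_force: 30.0
```

>>> {"method": "jog_arm", "body": {
  "motion": [
    {"tx":0,"ty":0,"tz":0.03,"turn":0.05},
    {"tx":0,"ty":0,"tz":0.05,"turn":0.1},
    {"tx":0,"ty":0,"tz":0.05,"turn":0.1}
  ]
}}

```text
clock: 21.05
tcp_pos: [558.2, -183.7, 52.5]
tcp_rot: [0.733, 0.681, -0.0, 0.0]
ft_force: [0.6, 1.4, 5.0]
width: 11.7
grip_force: 30.0
```

```bash
python3 st.py
```

```text
21.05 F [0.6 1.4 5. ] M [ 0.01  0.   -0.13] [ 558.22 -183.73   52.48] yaw -4.2 0.57
```

>>> {"method": "jog_arm", "body": {
  "motion": [
    {"tx":0,"ty":0,"tz":0,"turn":0.04},
    {"tx":0,"ty":0,"tz":0,"turn":0.08},
    {"tx":0,"ty":0,"tz":0,"turn":0.08}
  ]
}}

```text
clock: 21.35
tcp_pos: [558.2, -183.7, 52.5]
tcp_rot: [0.76, 0.65, -0.0, 0.0]
ft_force: [-0.6, -0.1, 5.6]
width: 11.9
grip_force: 30.0
```

```bash
python3 st.py
```

```text
21.35 F [-0.6 -0.1  5.6] M [0.02 0.11 0.03] [ 558.2  -183.66   52.47] yaw -9.0 0.51
```

The flange is on the rim: z stayed the same over 5° more and the descent totals 5.8 mm. I release.

>>> {"method": "jog_arm", "body": {
  "motion": [
    {"tx":0,"ty":0,"tz":-0.03,"turn":0},
    {"tx":0,"ty":0,"tz":-0.03,"turn":0}
  ]
}}

```text
clock: 21.55
tcp_pos: [558.2, -183.6, 52.5]
tcp_rot: [0.76, 0.65, -0.0, 0.0]
ft_force: [1.4, 0.5, 3.1]
width: 12.1
grip_force: 30.0
```

>>> {"method": "jog_arm", "body": {
  "motion": [
    {"tx":0,"ty":0,"tz":0,"turn":0},
    {"tx":0,"ty":0,"tz":0,"turn":0},
    {"tx":0,"ty":0,"tz":0,"turn":0},
    {"tx":0,"ty":0,"tz":0,"turn":0},
    {"tx":0,"ty":0,"tz":0,"turn":0}
  ],
  "fingers": 3.2
}}

```text
clock: 22.05
tcp_pos: [558.1, -183.4, 52.4]
tcp_rot: [0.76, 0.65, -0.0, -0.0]
ft_force: [-0.7, -0.5, -0.2]
width: 32.0
grip_force: 0.0
```

>>> {"method": "jog_arm", "body": {
  "motion": [
    {"tx":0,"ty":0,"tz":-1,"turn":0},
    {"tx":0,"ty":0,"tz":-3,"turn":0},
    {"tx":0,"ty":0,"tz":-6,"turn":0},
    {"tx":-2,"ty":0,"tz":-9,"turn":0},
    {"tx":-5,"ty":0,"tz":-10,"turn":0},
    {"tx":-7,"ty":0,"tz":-10,"turn":0},
    {"tx":-7,"ty":0,"tz":-10,"turn":0},
    {"tx":-7,"ty":0,"tz":-10,"turn":0}
  ]
}}

```text
clock: 22.85
tcp_pos: [547.3, -252.0, 152.8]
tcp_rot: [0.76, 0.65, 0.0, -0.0]
ft_force: [-0.3, 0.4, -0.9]
width: 31.9
grip_force: 0.0
```

```bash
python3 - <<'E'
from h import *
im=read_camera('wrist');cv2.imwrite('pics/end.png',im[:,:,::-1]);s=state();print(s['clock'],s['tcp_pos'],s['ft_force'])
E
```

```text
22.9 [ 547.50281468 -251.04030049  152.41106148] [0.43917355 1.10091207 0.62047761]
```

View pics/end.png

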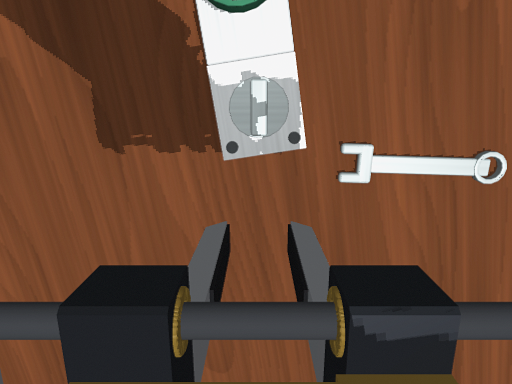

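The plug sits flat in the port at (258,107), released, with the gripper clear and the wrench untouched.

```bash
python3 -c "
from cell import *
print(job_done())"
```

```text
the job is handed in; nothing more can be done
None
```

I threaded the plug home with its flange on the port's rim, released it and handed the job in at about 23 s; the hand-in returned no verdict, and the wrist force never read above about 6 N.

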